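# Unstack the delivery onto the display stands

## Robot

A 7-joint arm with a two-finger parallel gripper is mounted at the origin on a cart in front of the work surface, level with it; the furniture and walls round the work are solid. World frame = base frame: x ahead of the robot, y to its left, z up, the work surface at z = 0. Lengths are in mm, angles in rad, forces in N, time in s.
With the tool pointing down it reaches from about 400 to 925 mm from the base axis. Payload 4.1 kg.
Tool frame: the origin (TCP) lies between the finger pads; the fingertips stand 19 mm ahead of it and the grasp point (between the pads) is the TCP; z points along the fingers, y is the line along which they close (so a half turn about z gives the same grasp; the last joint's range is limited). The gripper opens to 85 mm and grips with 20 to 120 N. Pads are 22 mm wide; open, the fingers measure 114 mm over their backs; the gripper's body (76 mm by 85 mm) begins 54 mm behind the grasp point. The pads swing forward as they close: fully open they stand 13 mm farther back than shut.
Start: joints at [-1.274, 0.398, 0.045, 1.537, -0.019, 1.207, -0.051], TCP at [250.587, 599.789, 250.347] pointing down, gripper open.
Joint ranges: [-2.82, 2.82], [-0.49, 2.23], [-1.37, 1.46], [0, 2.46], [-1.36, 4.5], [0.23, 2], [-2.94, 2.94]. Speed limits (rad/s): [2.57, 2.57, 3.14, 3.14, 3.14, 3.14, 3.14].

## Interface

Orientations are given as [roll, pitch, yaw] about the fixed x, y, z axes, in that order (R = Rz(yaw) Ry(pitch) Rx(roll)).
In Python, from workcell import * gives the robot as it stands. The module is installed in compiled form; this text tells all that it offers. Calls block until the motion is done:
- move_ptp(position, orientation): joint-space move of the TCP to a pose.
- move_straight(position, ori=None, rate=150, contact_N=None): straight line of the TCP; ori=None keeps the orientation; rate is the mean speed in mm/s. With contact_N (N) it stops when the force on the tool has changed by that much, and returns True; else False.
- goto_joints(angles): joint-space move.
- gripper_open() and grasp(effort=None): open the fingers fully, or close them until they stop; effort is the grip in N (None keeps the last).
- dwell(seconds).
- ik(position, orientation): joint angles nearest the present ones, or None.
- snapshot(name): name is "scene" or "top"; returns the picture (384x512x3 uint8, blue, green, red); there is no depth.
- camera_info(name): a dict with "mtx" (3x3 intrinsics, pixels), "k1" (the pictures are not rectified: a ray, as slopes to the right and down, at radius r is drawn at 1 + k1 r^2 times it, then the intrinsics apply), "R" (3x3) and "t" (3): a world point X has camera coordinates R X + t. Camera axes: x right, y down, z forward; pixel columns grow to the right and rows downward; lengths in mm; the calibration is good to about 2 mm. A picture is of the moment at which its call begins. camera_info takes no time and is no camera call.
A pose or a line that the arm cannot do raises PlanningError and nothing moves.
- close_job(): hands the job in; it is judged then, once.
Trained networks look in the newest picture that a camera, given by its name, has taken for a name from the list of things; names that differ only in an ending like _2 or _b are one class to them, and where a whole thing is asked for, a point or a joint stands for the part that bears it (a point fixed in the world has none). Each returns a list of dicts, best first, with "p" (0 to 1); they miss things now and then, are a little off and sometimes report something else, mostly with a low value. They report only what shows in the picture. A call takes as long as a camera call. They do not tell look-alikes from the thing itself.
- spot_in(camera, target): "box" ([left, top, right, bottom] in pixels, round what is visible of it).
- mark_of(camera, target): "location" ([column, row] in pixels: a listed point, or the origin of a listed thing).
Readings, each from a call of its own:
- current_t(): time.
- current_joint_positions(): joint angles.
- current_dq(): joint speeds.
- current_effort(): joint torques, N m.
- current_eef_pos(): TCP position.
- current_ee_rot(): TCP orientation.
- current_contact_force(): force on the tool from outside, world axes, zero at the start.
- current_wrist_torque(): the same for the moment, N m.
- current_width(): finger opening in mm.
- current_finger_force(): force on a finger pad.
Only numpy, scipy, OpenCV 4.12 (cv2) and the standard library are available. Lean on these libraries where they do the work, as an engineer would, in place of code of your own. Each camera call takes 0.05 s, during which the arm holds its last target. There are 200 camera calls.

## Task

Take the little stack apart and dress the stall with it: the jar from the top goes on the square stone slab, the flat tin under it on the high wooden riser, and of the two at the bottom the flat oblong tin goes on the low wooden riser and the flat round tin on the round wooden board. Each stands upright in the middle of its place, the two oblong tins lying lengthwise along their risers. Never tip the jar over, and leave the tall can and the oil bottle standing where they are.

Things in the scene. Friction and masses are not known exactly. Their poses are not given: they have to be found in the camera images.
- jar: small glass jar with a twist-off lid, round, 64 mm across and 84 mm high, about 0.3 kg, on top of the stack, over the middle of the upper tin, its underside 51 mm above the table. Origin: centre of its underside; z up along the jar.
- upper_tin: flat oblong tin with rounded corners (dark lid), 60 mm wide (x), 100 mm long (y), 25 mm high, about 0.15 kg; second layer of the stack, underside 26 mm above the table: a bridge across the lower tin and the round tin, its length square to the lower tin's. About 29 mm under its middle is open. Origin: centre of its underside; x across, y lengthwise, z up.
- lower_tin: flat oblong tin with rounded corners (light body), 60 mm wide (x), 100 mm long (y), 26 mm high, about 0.15 kg; at the bottom of the stack on the table, under one end of the upper tin. Origin: centre of its underside; x across, y lengthwise, z up. The round tin lies on its +x side, centre 92 mm away, with about 29 mm of free table between the two.
- round_tin: flat round closed metal tin, 66 mm across, 26 mm high, about 0.12 kg; at the bottom of the stack on the table, under the other end of the upper tin. Origin: centre of its underside; z up.
- high_riser: high wooden display riser, a fixed bridge-shaped bench whose flat top is made of three long slats with narrow gaps; the top is 84 mm (x) by 130 mm (y, lengthwise) and 70 mm above the table. Origin: on the table under the middle of its top; z up. Place of the upper tin.
- low_riser: low wooden display riser, fixed; its top is one plain flat board, 84 mm (x) by 130 mm (y, lengthwise) and 22 mm above the table. Origin: on the table under the middle of its top; z up. Place of the lower tin.
- square_slab: square stone slab, fixed, 110 by 110 mm, its flat top 14 mm above the table. Origin: on the table under its middle; z up. Place of the jar.
- round_board: round wooden board, fixed, 108 mm across, its flat top 18 mm above the table. Origin: on the table under its middle; z up. Place of the round tin.
- tall_can: bystander: tall round can, 75 mm across, 110 mm high, standing loose on the table; to be left alone. Origin: centre of its underside.
- oil_bottle: bystander: slim square oil bottle, 47 by 45 mm and 217 mm high, standing loose on the table; to be left alone. Origin: centre of its underside.
Mind the look-alikes: they are no part of the job. Leave any green look-alike of the lower_tin alone. There is more than one size of the square_slab; the job needs the larger.

How it is judged (in metres and radians):
At the end, for the whole second after the job is handed in: Jar, upper tin, lower tin and round tin each rest upright on their own place (slab, high riser, low riser, round board), centre within 15 mm of its middle, the oblong tins within 0.2 rad of lengthwise; all at rest; tall can and oil bottle within 30 mm of where they stood (horizontal distance between jar and square_slab below 0.015 m and height (world z) of jar between 0.01 and 0.02 m and angle between each of jar, upper_tin, lower_tin, round_tin's own z axis and vertical below 0.1 rad and linear speed of each of jar, upper_tin, lower_tin, round_tin below 0.02 m/s and angular speed of each of jar, upper_tin, lower_tin, round_tin below 0.2 rad/s and horizontal distance between upper_tin and high_riser below 0.015 m and height (world z) of upper_tin between 0.066 and 0.076 m and angle between the y axis of upper_tin and the y axis of high_riser, either way round below 0.2 rad and horizontal distance between lower_tin and low_riser below 0.015 m and height (world z) of lower_tin between 0.018 and 0.028 m and angle between the y axis of lower_tin and the y axis of low_riser, either way round below 0.2 rad and horizontal distance between round_tin and round_board below 0.015 m and height (world z) of round_tin between 0.014 and 0.024 m and distance of each of tall_can, oil_bottle from where it was at the start of the episode below 0.03 m); the robot touches nothing.
It fails at once if the jar is tipped over (angle between jar's own z axis and vertical above 0.7 rad).
It fails at once if the tall can is knocked over or moved away (angle between tall_can's own z axis and vertical above 0.4 rad or distance of tall_can from where it was at the start of the episode above 0.05 m).
It fails at once if the oil bottle is knocked over or moved away (angle between oil_bottle's own z axis and vertical above 0.4 rad or distance of oil_bottle from where it was at the start of the episode above 0.05 m).
It also fails if it takes over 118 s, if anything falls off the work surface, if the arm or the gripper's body presses on something with over 40 N, if the wrist force passes 120 N, or if a joint passes its speed limit or range.

## Working session

There is one attempt and no reset: what is moved stays moved. The work goes in short steps, each a Python script; the robot and the scene stay as the last script left them, time stands still between calls to the robot, and variables do not carry over. Pictures are saved under pics/ and viewed, at most 14 in all, crops included, and the job is handed in when it is done.

```bash
mkdir -p pics; python3 - <<'E'
from workcell import *
import cv2
for c in ("scene","top"):
    im=snapshot(c); cv2.imwrite(f"pics/{c}0.png",im)
    i=camera_info(c); print(c,i)
    for n in "jar upper_tin lower_tin round_tin high_riser low_riser square_slab round_board tall_can oil_bottle".split():
        print(n,[([round(v) for v in d["box"]],round(d["p"],2)) for d in spot_in(c,n)],[([round(v) for v in d["location"]],round(d["p"],2)) for d in mark_of(c,n)])
print(current_t())
E
```

```text
scene {'mtx': array([[437.04224529,   0.        , 256.92809606],
       [  0.        , 437.04224529, 190.71513109],
       [  0.        ,   0.        ,   1.        ]]), 'k1': 0.0541946947678808, 'R': array([[-0.99296371, -0.11786112,  0.0114814 ],
       [-0.08902631,  0.67905096, -0.72867285],
       [ 0.07808574, -0.72456784, -0.6847657 ]]), 't': array([ 633.53909165,  -17.06999541, 1632.62395841])}
jar [([274, 221, 300, 250], 0.65)] [([288, 246], 0.73)]
upper_tin [([276, 238, 307, 260], 0.85)] [([292, 250], 0.94)]
lower_tin [([280, 301, 317, 332], 0.91), ([223, 272, 255, 294], 0.78), ([288, 185, 324, 228], 0.5)] [([240, 286], 0.85), ([298, 319], 0.67), ([296, 246], 0.47)]
round_tin [([270, 252, 290, 273], 0.8), ([288, 185, 324, 227], 0.6)] [([286, 264], 0.62)]
high_riser [([287, 187, 323, 228], 0.94)] [([303, 214], 0.67), ([280, 265], 0.56)]
low_riser [] [([264, 157], 0.62)]
square_slab [([290, 144, 323, 172], 0.72), ([219, 125, 237, 140], 0.51), ([292, 172, 319, 190], 0.41)] [([304, 183], 0.72), ([226, 129], 0.66)]
round_board [([291, 173, 321, 191], 0.73)] [([306, 186], 0.71)]
t
[... 798 characters left out ...]
 ([212, 233], 0.58), ([318, 141], 0.29)]
round_tin [([319, 170, 363, 205], 0.21)] [([190, 222], 0.63)]
high_riser [([236, 222, 278, 258], 0.94)] [([255, 239], 0.83)]
low_riser [([203, 220, 228, 247], 0.61), ([320, 168, 360, 205], 0.58), ([287, 225, 315, 254], 0.55), ([186, 214, 207, 238], 0.2)] [([335, 188], 0.73), ([201, 178], 0.53)]
square_slab [([376, 125, 403, 154], 0.73), ([326, 220, 364, 258], 0.65)] [([389, 137], 0.77), ([346, 238], 0.66), ([335, 185], 0.61)]
round_board [([286, 228, 318, 256], 0.82)] [([303, 242], 0.8)]
tall_can [([186, 162, 214, 186], 0.72)] [([338, 186], 0.67), ([201, 179], 0.65), ([299, 241], 0.31)]
oil_bottle [([315, 116, 334, 147], 0.71)] [([318, 140], 0.7)]
2.1
```

```bash
python3 - <<'E'
import cv2
a=cv2.imread("pics/top0.png"); cv2.imwrite("pics/a.png",cv2.resize(a[95:275,100:420],(800,450),interpolation=cv2.INTER_CUBIC))
a=cv2.imread("pics/scene0.png"); cv2.imwrite("pics/b.png",cv2.resize(a[105:345,170:350],(450,600),interpolation=cv2.INTER_CUBIC))
E
```

```text
(no output)
```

View pics/a.png

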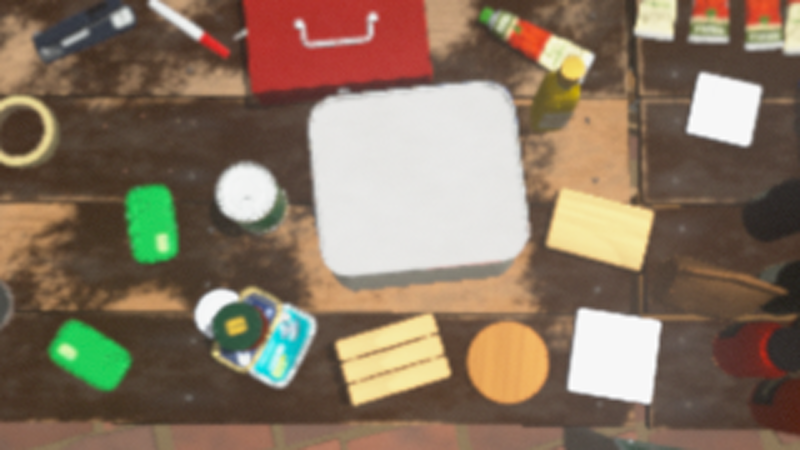

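View pics/b.png

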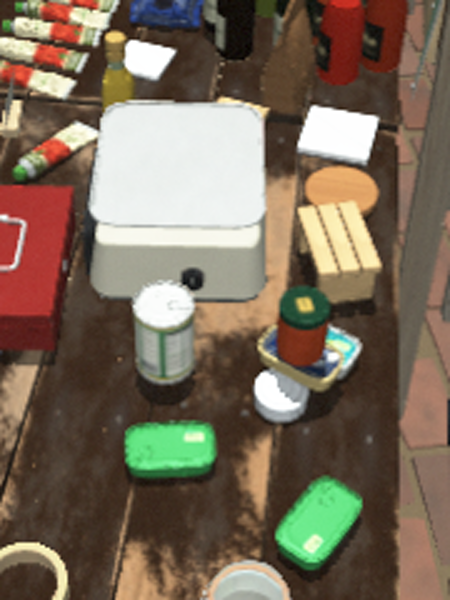

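Look-alikes (top, px):
- **lower_tin:** stack's light/turquoise tin (214,234) is the real one. The green tins at (160,184) and (136,237) are not.
- **square_slab:** the larger at (346,238). The smaller one at (389,138) is not.
- **Wooden places:** slatted high riser (257,239), plain low riser (340,187), round board (303,240).
- **Stack:** jar lid (195,225), white round tin (187,220).

Next I'll measure them and check with a close crop of the stack.

```bash
cat > h.py <<'E'
import numpy as np, cv2
from workcell import *
def p2w(c,px,z):
    i=camera_info(c); px=np.float64(px).reshape(-1,1,2)
    r=cv2.undistortPoints(px,i["mtx"],np.array([i["k1"],0,0,0.]))[:,0]
    d=np.c_[r,np.ones(len(r))]@i["R"]; o=-i["R"].T@i["t"]
    return (o+d*((z-o[2])/d[:,2])[:,None])[:,:2]
def w2p(c,X):
    i=camera_info(c)
    return cv2.projectPoints(np.float64(X).reshape(-1,1,3),cv2.Rodrigues(i["R"])[0],i["t"],i["mtx"],np.array([i["k1"],0,0,0.]))[0][:,0]
def blob(im,box,seed,tol,z,c="top",S=6,op=0):
    """colour-segmented blob round seed (pixel): world minAreaRect at height z"""
    l,t,r,b=box; lab=cv2.cvtColor(im,cv2.COLOR_BGR2LAB).astype(float)
    s=np.median(lab[seed[1]-2:seed[1]+3,seed[0]-2:seed[0]+3].reshape(-1,3),0)
    d=np.linalg.norm((lab-s)*[.6,1,1],axis=2)[t:b,l:r]
    d=cv2.resize(d,None,fx=S,fy=S,interpolation=cv2.INTER_CUBIC)
    m=(d<tol).astype(np.uint8)
    if op: m=cv2.morphologyEx(m,cv2.MORPH_CLOSE,np.ones((op,op)))
    m=cv2.morphologyEx(m,cv2.MORPH_OPEN,np.ones((9,9)))
    k=max(cv2.findContours(m,0,cv2.CHAIN_APPROX_NONE)[0],key=cv2.contourArea)[:,0]
    w=p2w(c,(k+.5)/S-.5+[l,t],z).astype(np.float32)
    (cx,cy),(a,bb),an=cv2.minAreaRect(w)
    if a<bb: a,bb,an=bb,a,an+90
    return np.round([cx,cy,a,bb,np.deg2rad((an+90)%180-90)],2)   # yaw = direction of long side
E
python3 - <<'E'
from h import *
im=cv2.imread("pics/top0.png")
for n,box,seed,z,op in [("slab",(320,212,370,264),(346,238),14,0),("board",(280,215,325,262),(303,240),18,0),("low",(312,162,368,212),(340,187),22,0),("high",(228,214,286,264),(257,230),70,25),("high2",(228,214,286,264),(257,238),70,25)]:
    for tol in (25,35): print(n,blob(im,box,seed,tol,z,op=op))
print("jar",p2w("top",[195.2,225.4],135),"lower",p2w("top",[213.5,233.5],26),"round",p2w("top",[187,220],26))
print(p2w("top",[[318,142]],0),"can",p2w("top",[198,172],110))
a=im[200:260,170:240]; cv2.imwrite("pics/c.png",cv2.resize(a,(700,600),interpolation=cv2.INTER_CUBIC))
E
```

```text
slab [ 4.5877e+02 -9.5270e+01  1.1131e+02  1.1086e+02 -1.5000e-01]
slab [ 4.5877e+02 -9.5310e+01  1.1264e+02  1.1208e+02 -1.5000e-01]
board [449.05  46.79 106.6  105.19  -0.  ]
board [4.4933e+02 4.6830e+01 1.0820e+02 1.0743e+02 1.0000e-02]
low [629.74 -79.23 128.55  83.75   1.31]
low [636.79 -80.78 130.13 100.99   1.32]
high [452.17 198.79 127.79  82.38  -1.27]
high [454.12 199.48 129.5   88.01  -1.27]
high2 [452.17 198.79 127.79  82.38  -1.27]
high2 [454.12 199.48 129.5   88.01  -1.27]
jar [[488.68036828 384.69206526]] lower [[466.14643898 343.5685543 ]] round [[510.38873913 433.28405782]]
[[786.61595779 -11.27520196]] can [[657.97852896 385.65710635]]
```

View pics/c.png

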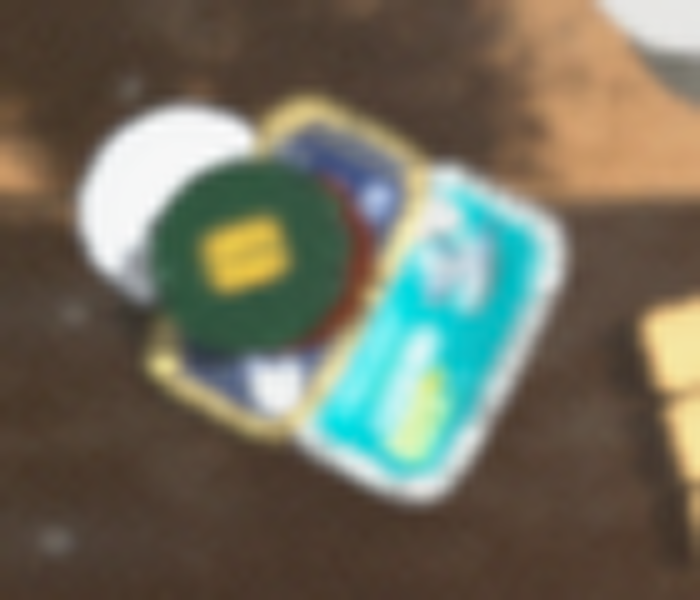

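```bash
python3 - <<'E'
from h import *
q=lambda P,z:np.round(p2w("top",[[x/10-.45+170,y/10-.45+200] for x,y in P],z),1).tolist()
print("upper",q([(305,95),(425,165),(285,435),(150,360)],51))
print("lower",q([(455,162),(565,225),(440,500),(300,430)],26))
print("round L,T",q([(78,205),(185,103)],26))
print("jar lid L,T,R,B",q([(150,250),(248,158),(350,250),(245,350)],135))
im=cv2.imread("pics/scene0.png")
cv2.imwrite("pics/d.png",cv2.resize(im[215:280,260:325],(600,600),interpolation=cv2.INTER_CUBIC))
E
```

```text
upper [[545.3, 386.3], [522.5, 346.2], [434.7, 389.5], [458.6, 434.3]]
lower [[525.1, 339.8], [504.3, 302.6], [413.5, 342.1], [436.1, 389.1]]
round L,T [[510.0, 465.6], [544.4, 430.9]]
jar lid L,T,R,B [[491.1, 417.2], [519.2, 388.2], [491.4, 356.3], [461.1, 387.3]]
```

View pics/d.png

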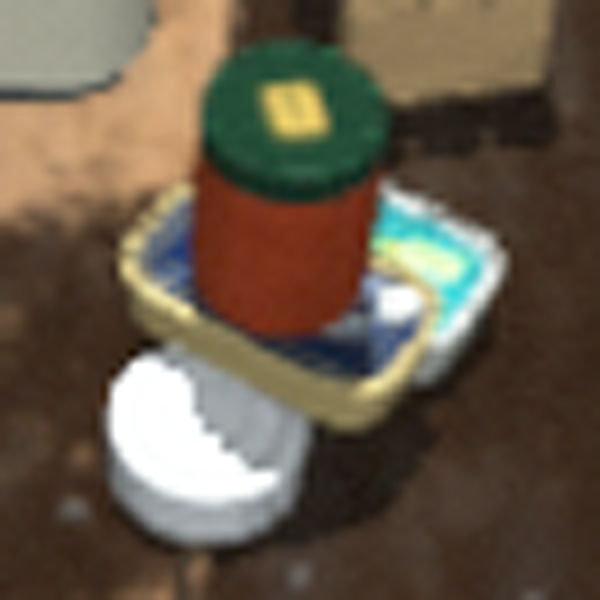

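The stack crops show the upper tin's length is in fact parallel to the lower tin's. Its long edge runs about (522,346)→(435,390) mm, and it is about 60 mm in the bridge direction. I'll recheck this once the jar is off. Jar first.

```bash
cat >> h.py <<'E'
PI=np.pi; UP=240
def ori(xy,z,phi):
    best=[]
    for k in (-1,0,1,2):
        y=(phi-PI/2+k*PI+PI)%(2*PI)-PI; q=ik([*xy,z],[PI,0,y])
        if q is not None: best.append((np.abs(np.array(q)-current_joint_positions()).max()+abs(q[6])*.3,y))
    return [PI,0,min(best)[1]]
def pick(xy,z,phi,effort=50,up=UP):
    o=ori(xy,up,phi); move_ptp([*xy,up],o)
    move_straight([*xy,z+30],rate=250)
    hit=move_straight([*xy,z],rate=60,contact_N=6)
    print("pick hit",hit,np.round(current_eef_pos(),1))
    grasp(effort); print("w",round(current_width(),1),"F",np.round(current_finger_force(),1))
    zg=current_eef_pos()[2]; move_straight([*xy,up],rate=200); print("up w",round(current_width(),1)); return zg
def place(xy,z,phi,up=UP,via=None):
    o=ori(xy,up,phi)
    if via: move_straight([*via,up],rate=300)
    move_ptp([*xy,up],o)
    move_straight([*xy,z+12],rate=250)
    hit=move_straight([*xy,z-2],rate=25,contact_N=4)
    print("place hit",hit,np.round(current_eef_pos(),1))
    gripper_open(); move_straight([*xy,up],rate=250); print("t",current_t())
E
python3 - <<'E'
from h import *
S=np.array
for n,p,ph in [("jar",(490.5,387),-.45),("slab",(459,-95),-.15),("high",(453,199),.30),("board",(449,47),0),("low",(630,-79),-.26),("up",(490,389),1.12),("round",(511,432.5),-.45),("lower",(471,350),1.12)]:
    o=ori(p,UP,ph); print(n,o, ik([*p,25],o) is not None, ik([*p,UP],o))
zg=pick((490.5,387),105,-.45)
place((459,-95),zg-51+14,-.15)
im=snapshot("top"); cv2.imwrite("pics/top1.png",im)
cv2.imwrite("pics/e.png",cv2.resize(im[190:280,170:410],(800,300),interpolation=cv2.INTER_CUBIC))
E
```

```text
jar [3.141592653589793, 0, 1.1207963267948964] True [-1.07049053  0.38994622  0.44486443  1.62238021 -0.17863383  1.16975933
 -1.03482096]
slab [3.141592653589793, 0, 1.4207963267948962] True [-0.76709329  0.11947579  0.9569844   1.98295357 -0.1099957   1.09208576
  0.08734792]
high [3.141592653589793, 0, 1.8707963267948964] True [-0.90378523  0.13731457  0.44544544  1.92076585 -0.06630484  1.09766006
 -0.13175711]
board [3.141592653589793, 0, 1.5707963267948966] True [-0.80762809  0.04854193  0.63350992  2.01300628 -0.03240871  1.08966853
 -0.15967819]
low [3.141592653589793, 0, 1.3107963267948968] True [-0.49757893  0.48350368  0.78313908  1.60264102 -0.3588378   1.20522059
  0.0981433 ]
up [3.141592653589793, 0, 2.6907963267948967] True [-0.86752114  0.36618663  0.16835679  1.6144277  -0.065305    1.16648597
  0.43558416]
round [3.141592653589793, 0, 1.1207963267948964] True [-1.07194563  0.47298391  0.43820821  1.50623646 -0.20819748  1.20872685
 -1.05205366]
lower [3.141592653589793, 0, 2.6907963267948967] True [-0.85980766  0.29735521  0.1836052   1.70955385 -0.05890465  1.14005787
  0.46052715]
pick hit False [490.6 386.9 104.9]
w 61.4 F 54.3
up w 61.3
place hit True [459.4 -94.7  69.5]
t 9.9417
```

View pics/e.png

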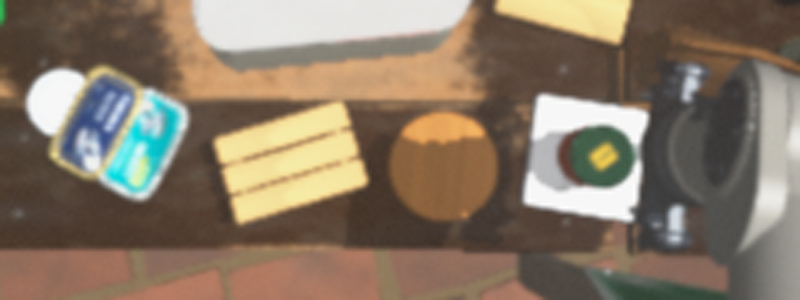

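The picture confirms it. The jar stands on the slab (lid at crop (602,155)), and the upper tin, at crop (97,121), lies parallel to the lower one, so it gets gripped along the bridge direction. Next, the upper tin.

```bash
python3 - <<'E'
from h import *
q=lambda P,z:p2w("top",[[x/(10/3)-.35+170,y/(10/3)-.35+190] for x,y in P],z)
u=q([(92,65),(147,88),(103,180),(48,153)],51); c=u.mean(0); d=u[1]-u[2]; yaw=np.arctan2(d[1],d[0])
print(c,yaw,"jar",q([(602,155)],98))
if np.hypot(*(c-[490,388]))>10: raise SystemExit
c=(c+[490,388])/2
zg=pick(c,49,yaw+PI/2,40)
place((453,199),zg-26+70,.30)
im=snapshot("top"); cv2.imwrite("pics/top2.png",im)
move_ptp([455,20,UP],[PI,0,PI/2]); im=snapshot("top"); cv2.imwrite("pics/top2.png",im)
cv2.imwrite("pics/f.png",cv2.resize(im[190:270,170:300],(780,480),interpolation=cv2.INTER_CUBIC))
E
```

```text
[489.72148841 388.3402317 ] -0.4261792473186471 jar [[459.93510074 -92.12515011]]
pick hit False [489.9 388.1  48.8]
w 59.2 F 42.6
up w 59.3
place hit True [453.2 199.4  94.4]
t 17.775
```

View pics/f.png

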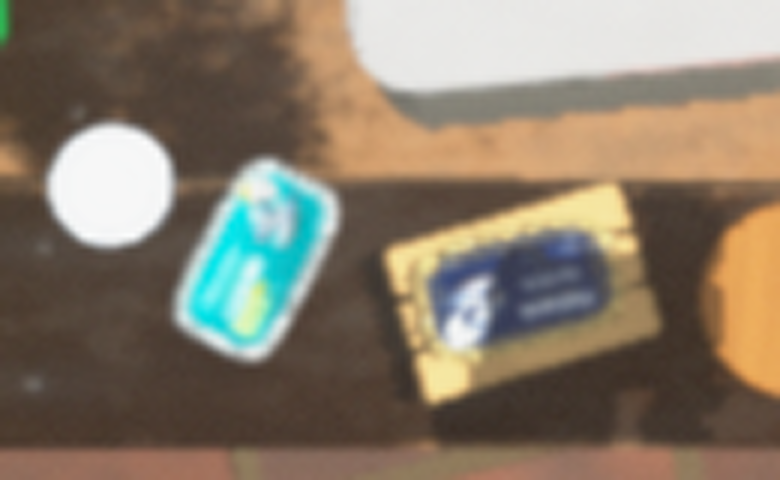

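The upper tin sits central on the high riser, at (517,291) against the riser's (522,293). The round tin at (110,185) and the lower tin at (258,260) stand free.

```bash
python3 - <<'E'
from h import *
q=lambda P,z:p2w("top",[[x/6-.42+170,y/6-.42+190] for x,y in P],z)
r=q([(110.5,185.5)],26)[0]
l=q([(270,155),(345,200),(250,364),(173,316)],26); lc=l.mean(0); d=l[1]-l[2]; yaw=np.arctan2(d[1],d[0])
im=cv2.imread("pics/top2.png")
print(r,lc,yaw,"dist",np.hypot(*(r-lc)),"round blob",blob(im,(174,207,201,234),(188,221),40,26))
zg=pick(r,20,yaw,40); place((449,47),zg+18,yaw+.4)
zg=pick(lc,20,yaw+PI/2,40); place((630,-79.3),zg+22,-.26,via=(455,-90))
move_straight([455,-90,UP],rate=300); move_ptp([450,330,300],[PI,0,PI/2])
for c in("top","scene"): cv2.imwrite(f"pics/{c}3.png",snapshot(c))
im=cv2.imread("pics/top3.png"); cv2.imwrite("pics/g.png",cv2.resize(im[110:270,170:410],(800,533),interpolation=cv2.INTER_CUBIC))
print(current_t())
E
```

```text
[508.75230597 429.89398523] [468.9989552  345.76562219] -0.5111191809863546 dist 93.04789286416101 round blob [509.28 429.49  67.85  67.17   0.8 ]
pick hit False [508.8 429.8  19.8]
w 63.6 F 44.5
up w 63.5
place hit True [449.1  47.4  39. ]
t 27.4583
pick hit False [469.1 345.6  19.8]
w 58.9 F 42.5
up w 59.3
place hit True [630.1 -79.1  43. ]
t 36.975
39.7
```

View pics/g.png

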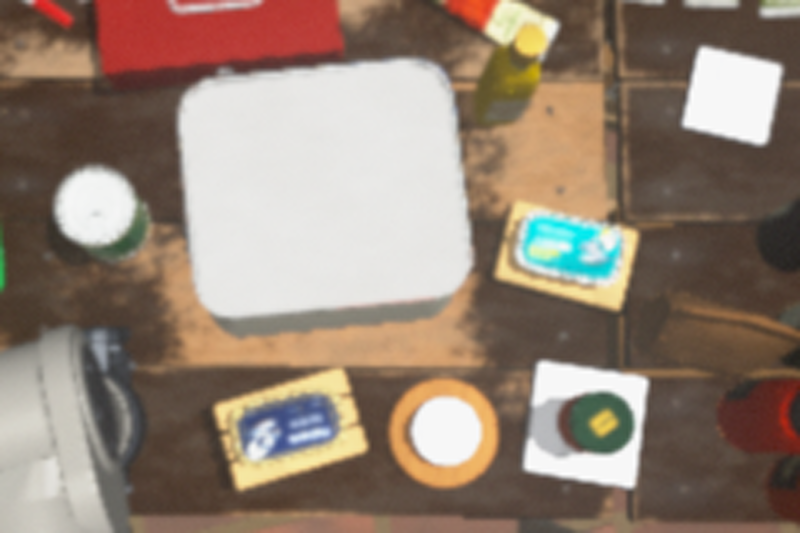

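All four things are on their places, and the can (100,212) and bottle (510,75) are untouched. The lower tin looks slightly off centre on its riser: (570,247) against (567,257). I'll measure all four from both cameras.

```bash
python3 - <<'E'
from h import *
T=cv2.imread("pics/top3.png"); S=cv2.imread("pics/scene3.png")
a=cv2.resize(T[165:210,310:370],(600,450),interpolation=cv2.INTER_CUBIC)
# overlays: expected outlines at targets (green tin top, red riser top)
def rect(c,yaw,L,W,z):
    R=np.array([[np.cos(yaw),-np.sin(yaw)],[np.sin(yaw),np.cos(yaw)]])
    p=np.array([[L,W],[L,-W],[-L,-W],[-L,W]])/2@R.T+c; return np.c_[p,[z]*4]
def draw(im,X,col,o,s,cam="top"):
    cv2.polylines(im,[np.int32(((w2p(cam,X)-o)+.5)*s-.5)],True,col,1)
draw(a,rect([630,-79.2],1.31,130,84,22),(0,0,255),(310,165),10); draw(a,rect([630,-79.2],1.31,100,60,48),(255,0,255),(310,165),10)
cv2.imwrite("pics/h.png",a)
b=cv2.resize(T[215:265,228:368],(784,280),interpolation=cv2.INTER_CUBIC); o,s=(228,215),5.6
circ=lambda c,r,z:np.array([[c[0]+r*np.cos(t),c[1]+r*np.sin(t),z] for t in np.linspace(0,6.28,40)])
draw(b,rect([452.5,199],-1.27,130,84,70),(0,0,255),o,s); draw(b,rect([452.5,199],-1.27,100,60,95),(255,0,255),o,s)
draw(b,circ([449.2,46.8],54,18),(0,0,255),o,s); draw(b,circ([449.2,46.8],33,44),(255,0,255),o,s)
draw(b,rect([458.8,-95.3],-.15,110,110,14),(0,0,255),o,s); draw(b,circ([458.8,-95.3],32,98),(255,0,255),o,s)
cv2.imwrite("pics/i.png",b)
E
```

```text
(no output)
```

View pics/h.png

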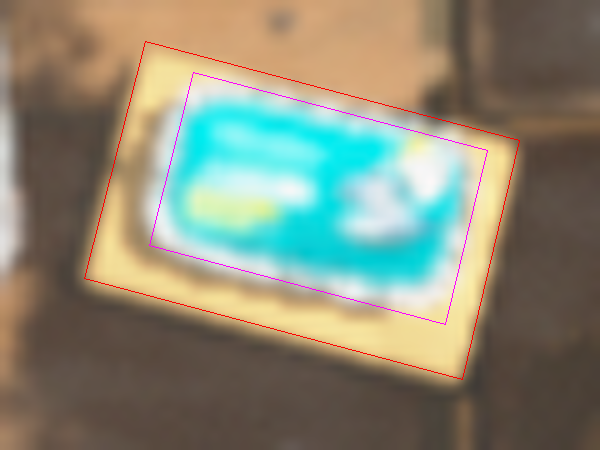

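View pics/i.png

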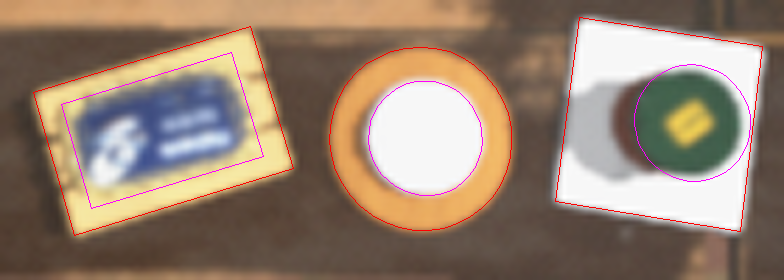

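The overlays show every outline within about 5 mm and 0.1 rad of its target; the lower tin is the worst, roughly 4 mm off. That is well inside tolerance, so I'm handing in.

```bash
python3 -c "
from workcell import *
print(close_job())"
```

```text
the job is handed in; nothing more can be done
None
```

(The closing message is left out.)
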